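# Cover the detector and draw the check-source rod

## Task

Get the detector in the nest ready for its source check: lay the grey window frame flat on the detector inside the nest, then the solid grey cover plate flat on the frame, setting each down without dropping it. Only then grip the knob of the source rod in the dark shield block and draw it straight up about 30 mm, so that the whole dark band on its shaft just comes into view but the rod stays well in its bore, without forcing it sideways, and finish while holding it there, still gripped. Leave the other things on the bench where they are.

Things in the scene. Friction and masses are not known exactly. Their poses are not given: they have to be found in the camera images.
- nest: fixed aluminium nest, origin under its centre. Base 120 (x) by 90 (y) by 10 mm. Pocket 74 (x) by 48 (y) mm inside, centred; walls rise to 58 mm above the bench, flaring outward up to 66 mm. Both ends (+-x) are closed by walls 60 mm wide; each long side (+-y) has only a tab 10 mm long at each corner, leaving its middle 54 mm open for the fingers
- nest_floor (a point): centre of the nest's pocket floor, 10 mm above the bench, axes as the nest's
- detector: detector body already lying in the nest, loose: steel box with a green board on top, 70 (x) by 44 (y) by 30 mm, a brass connector 14 mm across standing 6 mm above the board 4 mm to +x of the centre. Origin under its centre; it rests on the pocket floor, so its board is 40 mm above the bench.
- spacer: grey metal window frame lying on the bench, 70 (x) by 44 (y) by 10 mm, with a 46 by 24 mm window, 0.22 kg. Origin under its centre, z up. Grip across y (44 mm). On the detector its underside is 30 mm above the pocket floor, with the connector in the window. Frame and cover may lie in each other's place
- cover: solid grey metal cover plate with four small dark screw heads, lying on the bench, 70 (x) by 44 (y) by 8 mm, 0.25 kg. Origin under its centre, z up, long side along x. Grip it across the 44 mm (y). Laid on the frame its underside is 40 mm above the pocket floor (50 mm above the bench).
- shield: dark steel shield block fixed to the bench, 70 by 70 by 60 mm high, origin under its centre. A vertical blind bore, 17.5 mm across and 50 mm deep, opens at the centre of its top; the bore's floor is 10 mm above the bench.
- bore_mouth (a point): centre of the bore's mouth, on the top face of the shield block, 60 mm above the bench
- rod: steel source rod standing on the bore's floor, 0.15 kg. Origin at the centre of its foot, z up. Shaft 16 mm across from 0 to 64 mm, dark band from 20 to 26 mm (hidden in the bore at first); then a round knob 22 mm across from 64 to 94 mm, to be gripped; it starts 74 to 104 mm above the bench. Nothing but the hand holds the rod up: let go, it slides back down
- tape_blue: roll of blue tape lying flat, 90 mm across, 45 mm high; leave it alone
- tape_white: small roll of white tape lying flat, 60 mm across, 25 mm high; leave it alone
- driver: screwdriver lying on the bench; leave it alone
- nut: brass nut lying flat, 28 mm across, 12 mm high; leave it alone
- unit_a: finished detector unit on its side, green board face away from the robot: 62 long (x), 44 wide, 70 mm high, plus a brass connector 6 mm proud of the board; leave it alone
- unit_b: second finished detector unit, like unit_a; leave it alone
- strip: bent steel strip standing on edge, 25 mm high, about 210 mm long; leave it alone
Things that resemble listed ones, but are neither listed nor needed, are in the scene too. Leave any blue or purple look-alike of the cover alone.

How it is judged:
By the outcome, as a careful person would: the job done as asked, in the order asked, and still so for the second after the job is handed in, while the arm keeps its last pose, push and grip.
It also fails if it takes over 72 s, if anything falls off the work surface, if the arm or the gripper's body presses on something with over 40 N, if the wrist force passes 120 N, or if a joint passes its speed limit or range.

## Robot

A 6-joint arm with a two-finger parallel gripper is mounted at the origin on the work surface. World frame = base frame: x ahead of the robot, y to its left, z up, the work surface at z = 0. Lengths are in m, angles in rad, forces in N, time in s.
With the tool pointing down it reaches from about 0.325 to 0.925 m from the base axis. Payload 3.1 kg.
Tool frame: the origin (TCP) lies on the centre line of the jaws, within the pads' length; the fingertips stand 22 mm ahead of it and the grasp point (between the pads) lies 3 mm ahead of it; z points along the fingers, y is the direction in which the jaws open and shut (so a half turn about z gives the same grasp; the last joint's range is limited). The gripper opens to 85 mm and grips with 20 to 120 N. Pads are 22 mm wide; open, the fingers measure 114 mm over their backs; the gripper's body (76 mm by 85 mm) begins 54 mm behind the grasp point. The pads swing forward as they close: fully open they stand 13 mm farther back than shut.
Start: joints at [-1.351, 0.217, 1.613, -0, 1.311, -0.112], TCP at [0.204, -0.591, 0.253] pointing down, gripper open.
Joint ranges: [-2.75, 2.75], [-0.78, 2.1], [0.31, 2.55], [-1.13, 4.27], [0.13, 2.63], [-2.58, 2.58]. Speed limits (rad/s): [2.79, 2.79, 3.14, 3.14, 3.14, 3.14].

## Interface

Orientations are given as a unit quaternion [w, x, y, z].
In Python, from rig import ctrl gives the robot as it stands. The module is installed in compiled form; this text tells all that it offers.
- The arm moves only by the tool play_rows, never from a script. Its argument "increments" is a list that holds one entry, the list of rows, each a list of 5 numbers: the closure in counts, from 0 (fully open) to 255 (shut), then the shift along the tool's x, y, z in m, then the turn about the tool's z in rad. In form: [[[jaw, tx, ty, tz, twist], ...]]. A call has 1 to 12 rows; each row is the pose to reach, as a shift and turn from the pose commanded when the call began, along the tool's axes at that moment; what a row does not reach only later rows make up. A row lasts 1/12 s, in which the tool goes at most 41.7 mm and 7.16 degrees, less where a joint would pass 70% of its speed; a pose out of reach is approached as far as the arm can. A call with a gripper value outside its range is refused whole. The fingers move at their own pace and stop on an object; "squeeze" is the grip in N (left out, the last holds). Time passes only in rows, so rows that repeat a pose let the fingers close. It gives the time, the measured TCP pose, the force and the opening at its end, in the units of the state.
- ctrl.sense(): the state, without advancing time (a new reading comes with each control period).
- ctrl.capture(name): name is "scene" or "top" or "wrist"; returns the picture (420x560x3 uint8, red, green, blue); there is no depth.
- ctrl.camera_model(name): a dict with "fx", "fy", "cx", "cy" (pixels), "R" (3x3) and "t" (3): a world point X has camera coordinates R X + t; the wrist camera has in their place "T_tool_cam" (4x4, takes a point from camera to tool coordinates, whose origin is the TCP and whose axes are the flange's). Camera axes: x right, y down, z forward; pixel columns grow to the right and rows downward; lengths in m; the calibration is good to about 2 mm. A picture is of the moment at which its call begins: read the wrist's pose just before it. camera_model takes no time and is no camera call.
- ctrl.finish_job(): hands the job in, once; it reports no verdict.
Trained networks look in the newest picture that a camera, given by its name, has taken for a name from the list of things; names that differ only in an ending like _2 or _b are one class to them, and where a whole thing is asked for, a point or a joint stands for the part that bears it (a point fixed in the world has none). Each returns a list of dicts, best first, with "conf" (0 to 1); they miss things now and then, are a little off and sometimes report something else, mostly with a low value. They report only what shows in the picture. A call takes as long as a camera call. They do not tell look-alikes from the thing itself.
- ctrl.cut_out(label, camera): "mask" (420x560 bool, what is visible of it) and "xy" ([column, row] in pixels, amid what is visible of it).
The state is a dict: "clock": time; "q": joint angles; "qvel": joint speeds; "joint_torque": joint torques, N m; "eef_pos": TCP position; "ee_rot": TCP orientation; "force": force on the tool from outside, world axes, zero at the start; "wrist_torque": the same for the moment, N m; "gripper_width": finger opening in m.
Only numpy, scipy, OpenCV 4.12 (cv2) and the standard library are available. Lean on these libraries where they do the work, as an engineer would, in place of code of your own. Each camera call takes 0.05 s, during which the arm holds its last target.

## Working session

There is one attempt and no reset: what is moved stays moved. The work goes in short steps, Python scripts to look and compute and a tool call to move; the robot and the scene stay as the last step left them, time stands still between calls to the robot, and variables do not carry over. Pictures are saved under pics/ and viewed, and the job is handed in when it is done.

Besides the shell and the picture viewer there is one more tool, called after "Call:" by a JSON object that holds its "name" and its "arguments". play_rows: Moves the arm, as the interface text tells. Its arguments: {"type":"object","properties":{"increments":{"type":"array"},"squeeze":{"type":"number"}},"required":["increments"]}

```bash
ls; mkdir -p pics; python3 - <<'E'
from rig import ctrl
import cv2,numpy as np
s=ctrl.sense()
for k,v in s.items(): print(k,np.round(v,4))
for n in("scene","top","wrist"):
    im=ctrl.capture(n); cv2.imwrite(f"pics/a_{n}.png",im[:,:,::-1])
    m=ctrl.camera_model(n); print(n,{k:np.round(v,4).tolist() for k,v in m.items()})
E
```

```text
pics
clock 0.0
q [-1.3512  0.2178  1.6149 -0.      1.3113 -0.1122]
qvel [ 0.0006 -0.0003 -0.001   0.0002 -0.0001 -0.0003]
joint_torque [ 1.00000e-04 -3.96839e+01 -3.03854e+01 -1.00000e-04  9.80000e-03
  0.00000e+00]
eef_pos [ 0.2034 -0.5902  0.2519]
ee_rot [-1.200e-03  9.863e-01  1.651e-01 -1.000e-04]
force [ 0.1822 -0.1727 -0.2159]
wrist_torque [-0.0543 -0.0169  0.0299]
gripper_width 0.0853
scene {'fx': 407.5893, 'fy': 407.5893, 'cx': 281.2264, 'cy': 206.8801, 'R': [[-0.553, 0.8329, -0.0208], [0.5156, 0.3225, -0.7938], [-0.6545, -0.4497, -0.6078]], 't': [0.2765, -0.2156, 1.4558]}
top {'fx': 405.8555, 'fy': 405.8555, 'cx': 277.8001, 'cy': 208.5576, 'R': [[0.0224, -0.9997, -0.0043], [-0.9827, -0.0213, -0.184], [0.1838, 0.0083, -0.9829]], 't': [0.0058, 0.5616, 1.1342]}
wrist {'fx': 295.922, 'fy': 295.922, 'cx': 279.887, 'cy': 208.5181, 'T_tool_cam': [[-0.0007, -0.9501, -0.3119, 0.0794], [1.0, -0.0008, 0.0, -0.0005], [-0.0003, -0.3119, 0.9501, -0.1206], [0.0, 0.0, 0.0, 1.0]]}
```

View pics/a_top.png

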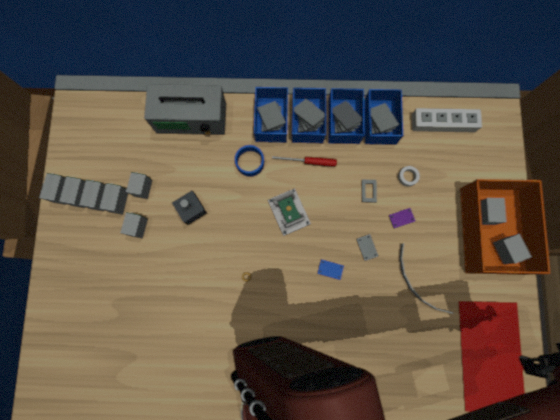

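View pics/a_scene.png

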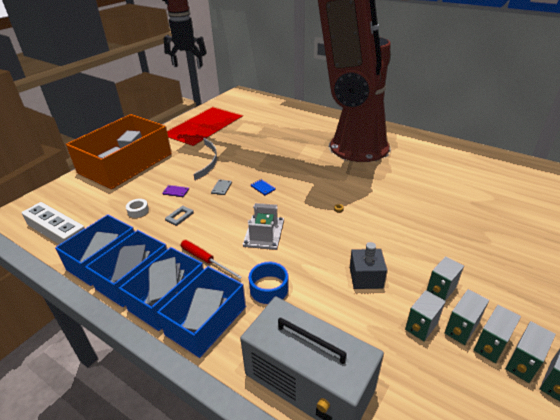

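View pics/a_wrist.png

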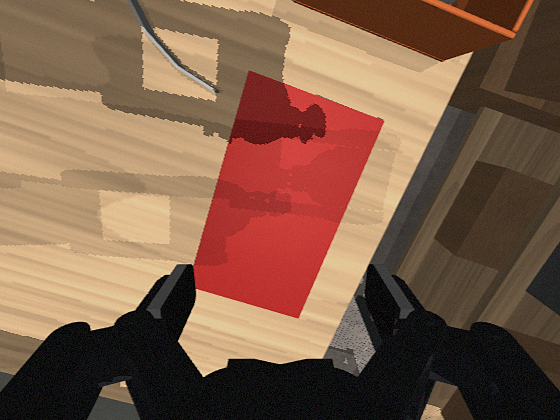

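```bash
cat > h.py <<'E'
from rig import ctrl
import cv2,numpy as np
from scipy.spatial.transform import Rotation as Ro
def q2R(q): return Ro.from_quat([q[1],q[2],q[3],q[0]]).as_matrix()
def cam(name,s=None):
    m=ctrl.camera_model(name)
    K=np.array([[m['fx'],0,m['cx']],[0,m['fy'],m['cy']],[0,0,1]])
    if name=='wrist':
        s=s or ctrl.sense()
        T=np.eye(4);T[:3,:3]=q2R(s['ee_rot']);T[:3,3]=s['eef_pos']
        W=T@np.array(m['T_tool_cam']);C=np.linalg.inv(W)
        return K,C[:3,:3],C[:3,3]
    return K,np.array(m['R']),np.array(m['t'])
def back(c,uv,z):
    K,R,t=c;uv=np.atleast_2d(np.asarray(uv,float))
    d=(np.linalg.inv(K)@np.c_[uv,np.ones(len(uv))].T).T@R
    o=-R.T@t
    return o+d*((z-o[2])/d[:,2])[:,None]
def proj(c,X):
    K,R,t=c;p=(R@np.atleast_2d(X).T).T+t
    p=(K@p.T).T;return p[:,:2]/p[:,2:]
def outline(c,mask,z):
    cs,_=cv2.findContours(mask.astype(np.uint8),cv2.RETR_EXTERNAL,cv2.CHAIN_APPROX_NONE)
    k=max(cs,key=cv2.contourArea)[:,0]
    P=back(c,k,z)[:,:2]
    r=cv2.minAreaRect((P*1000).astype(np.float32))
    b=cv2.boxPoints(r)
    e=b[1]-b[0];f=b[2]-b[1]
    L=e if np.linalg.norm(e)>np.linalg.norm(f) else f
    return np.round(r[0],1),np.round(r[1],1),round(np.degrees(np.arctan2(L[1],L[0]))%180,1)
E
python3 - <<'E'
from h import *
ctrl.capture('top');c=cam('top')
for l,z in(('nest',.0),('spacer',.01),('cover',.008),('shield',.06),('rod',.104),('detector',.04)):
    for d in ctrl.cut_out(l,'top')[:4]:
        m=d['mask']; print(l,round(d['conf'],2),np.round(d['xy']),m.sum(),outline(c,m,z) if m.sum()>5 else '')
print(ctrl.sense()['clock'])
E
```

```text
nest 0.9 [285. 216.] 729 (array([563.2, -13.9]), array([119.2,  90.6]), np.float32(24.5))
spacer 0.49 [364. 191.] 258 (array([ 631.7, -255.4]), array([48.6, 72. ]), np.float32(178.7))
cover 0.84 [369. 246.] 364 (array([ 459.1, -248.3]), array([71.5, 47. ]), np.float32(20.0))
cover 0.83 [331. 269.] 311 (array([ 390.8, -139.2]), array([68.2, 40.9]), np.float32(72.9))
cover 0.66 [322. 161.] 273 (array([ 722.2, -104.2]), array([108.8,  29.4]), np.float32(88.7))
cover 0.53 [404. 219.] 328 (array([ 550.3, -356.5]), array([44.7, 71.2]), np.float32(109.6))
shield 0.68 [189. 210.] 673 (array([558.9, 277.5]), array([87.2, 74.7]), np.float32(34.8))
detector 0.62 [288. 208.] 326 (array([562.8, -12.7]), array([67.7, 44.1]), np.float32(24.1))
0.5
```

```bash
cat >> h.py <<'E'
def go(pos,yaw):
    """deg yaw of tool x in world; prints shift & twist from measured pose"""
    s=ctrl.sense();R=q2R(s['ee_rot']);d=R.T@(np.array(pos)-s['eef_pos'])
    y=np.degrees(np.arctan2(R[1,0],R[0,0]))
    tw=-((yaw-y+90)%180-90)
    print('t',s['clock'],'pos',np.round(s['eef_pos'],4),'yaw',round(y,2),'q6',round(s['q'][5],2),'tilt',np.round(R[:2,2],4),'F',np.round(s['force'],1),'w',round(s['gripper_width'],4))
    print('  shift',np.round(d,4),'twist',round(np.radians(tw),4))
E
python3 - <<'E'
from h import *
go([.615,-.255,.15],-1)
E
```

```text
t 0.5 pos [ 0.2036 -0.5909  0.2533] yaw 19.01 q6 -0.11 tilt [-0.  0.] F [-0.  -0.1  0. ] w 0.0851
  shift [ 0.4984 -0.1836  0.1033] twist 0.3492
```

Call:
{"name": "play_rows", "arguments": {"increments": [[[0,0.06,-0.022,0,0.05],[0,0.12,-0.044,0,0.1],[0,0.16,-0.06,0,0.15],[0,0.2,-0.074,0.02,0.2],[0,0.24,-0.088,0.03,0.25],[0,0.28,-0.103,0.04,0.3],[0,0.32,-0.118,0.05,0.349],[0,0.36,-0.132,0.06,0.349],[0,0.4,-0.147,0.07,0.349],[0,0.44,-0.162,0.08,0.349],[0,0.475,-0.175,0.1,0.349],[0,0.498,-0.184,0.103,0.349]]]}}

```text
clock: 1.5
eef_pos: [0.5833, -0.2803, 0.1618]
ee_rot: [0.0, 1.0, -0.009, 0.0]
force: [0.0, -0.6, 0.4]
gripper_width: 0.0853
```

Call:
{"name": "play_rows", "arguments": {"increments": [[[0,0,0,0,0],[0,0,0,0,0]]]}}

```text
clock: 1.67
eef_pos: [0.5827, -0.2796, 0.1609]
ee_rot: [-0.0, 1.0, -0.007, -0.001]
force: [0.1, 0.3, 0.2]
gripper_width: 0.0855
```

```bash
cat > look.py <<'E'
import sys
from h import *
# look.py picname label:z ...
s=ctrl.sense();c=cam('wrist',s);im=ctrl.capture('wrist')[:,:,::-1].copy()
for a in sys.argv[2:]:
    l,z=a.split(':')
    for d in ctrl.cut_out(l,'wrist')[:3]:
        m=d['mask'];print(l,round(d['conf'],2),np.round(d['xy']),m.sum(),outline(c,m,float(z)) if m.sum()>5 else '')
        cs,_=cv2.findContours(m.astype(np.uint8),cv2.RETR_EXTERNAL,cv2.CHAIN_APPROX_NONE);cv2.drawContours(im,cs,-1,(0,0,255),1)
cv2.imwrite(f'pics/{sys.argv[1]}.png',im)
E
python3 look.py b spacer:0.01; python3 -c "
from h import *
go([.63,-.255,.02],-1)"
```

```text
spacer 0.95 [246. 145.] 2607 (array([ 632.9, -259.1]), array([44.4, 70.1]), np.float32(178.5))
t 1.7667 pos [ 0.5817 -0.2821  0.1624] yaw -0.96 q6 1.03 tilt [-0.0003 -0.0006] F [ 0.2 -0.1  0.2] w 0.0853
  shift [ 0.0479 -0.028   0.1424] twist 0.0006
```

View pics/b.png

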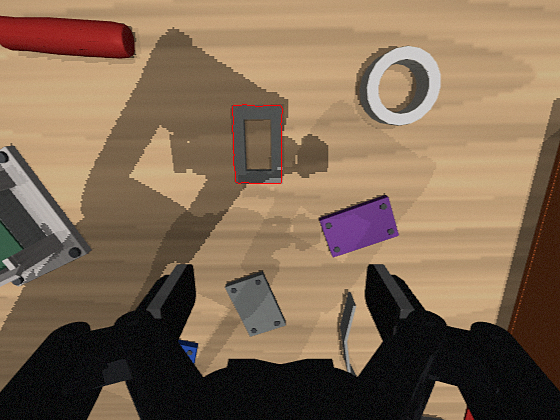

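```bash
python3 -c "
from h import *
go([.633,-.259,.06],-1.5)"
```

```text
t 1.7667 pos [ 0.5817 -0.2821  0.1624] yaw -0.96 q6 1.03 tilt [-0.0003 -0.0006] F [ 0.2 -0.1  0.2] w 0.0853
  shift [ 0.0509 -0.0241  0.1024] twist 0.0094
```

Call:
{"name": "play_rows", "arguments": {"increments": [[[75,0.03,-0.014,0.03,0.005],[75,0.051,-0.024,0.06,0.009],[75,0.051,-0.024,0.085,0.009],[75,0.051,-0.024,0.102,0.009],[75,0.051,-0.024,0.102,0.009],[75,0.051,-0.024,0.102,0.009]]]}}

```text
clock: 2.27
eef_pos: [0.6317, -0.2599, 0.0596]
ee_rot: [-0.0, 1.0, -0.014, -0.001]
force: [-0.1, -0.6, -0.1]
gripper_width: 0.0603
```

```bash
python3 look.py c spacer:0.01; python3 -c "
from h import *
go([.633,-.259,.02],-1.5)"
```

```text
spacer 0.76 [299. 235.] 5378 (array([ 634.1, -259.2]), array([44.7, 72.6]), np.float32(179.1))
t 2.3667 pos [ 0.634  -0.2606  0.0626] yaw -1.6 q6 1.11 tilt [ 0.0031 -0.0018] F [ 0.5 -0.6  0.5] w 0.0605
  shift [-0.0012 -0.0016  0.0426] twist -0.0018
```

View pics/c.png

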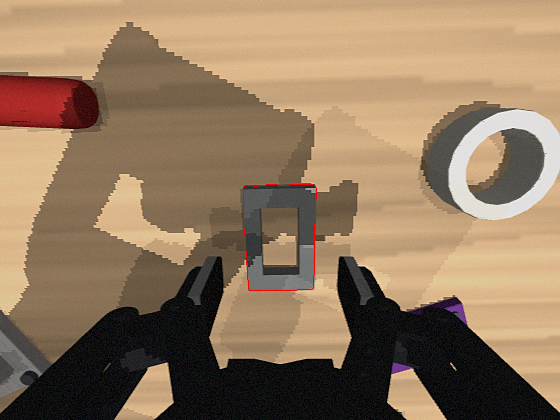

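Call:
{"name": "play_rows", "arguments": {"increments": [[[75,0,0,0.02,0],[75,0,0,0.033,0],[75,0,0,0.037,0],[75,0,0,0.038,0],[75,0,0,0.038,0]]]}}

```text
clock: 2.78
eef_pos: [0.6331, -0.2588, 0.0224]
ee_rot: [-0.0, 1.0, -0.013, -0.0]
force: [0.6, 0.3, 0.8]
gripper_width: 0.0605
```

Call:
{"name": "play_rows", "arguments": {"increments": [[[75,0,0,0,0]]]}}

```text
clock: 2.87
eef_pos: [0.6338, -0.259, 0.0231]
ee_rot: [0.0, 1.0, -0.013, 0.001]
force: [-0.1, -0.5, 0.1]
gripper_width: 0.0605
```

Call:
{"name": "play_rows", "arguments": {"increments": [[[75,0,0,0,0]]]}}

```text
clock: 2.95
eef_pos: [0.634, -0.259, 0.0233]
ee_rot: [0.0, 1.0, -0.013, 0.001]
force: [-0.0, 0.2, -0.4]
gripper_width: 0.06
```

Call:
{"name": "play_rows", "arguments": {"increments": [[[80,0,0,0.0015,0],[100,0,0,0.0015,0],[140,0,0,0.0015,0],[160,0,0,0.0015,0],[160,0,0,0.0015,0],[160,0,0,0.0015,0]]], "squeeze": 60}}

```text
clock: 3.45
eef_pos: [0.6338, -0.2589, 0.0214]
ee_rot: [0.0, 1.0, -0.013, 0.001]
force: [-0.9, 0.7, 3.7]
gripper_width: 0.042
```

Call:
{"name": "play_rows", "arguments": {"increments": [[[160,0,0,0,0]]]}}

```text
clock: 3.53
eef_pos: [0.6338, -0.2589, 0.0214]
ee_rot: [0.0, 1.0, -0.013, 0.001]
force: [-0.4, 0.1, 3.7]
gripper_width: 0.0422
```

```bash
python3 look.py d spacer:0.01; python3 -c "
from h import *
go([.633,-.259,.02],-1.5)"
```

```text
spacer 0.71 [301. 260.] 8164 (array([ 634.7, -258.5]), array([44.8, 73.9]), np.float32(179.3))
t 3.6333 pos [ 0.6338 -0.2589  0.0214] yaw -1.5 q6 1.11 tilt [ 0.001  -0.0005] F [-0.6  0.3  4.9] w 0.0425
  shift [-0.0008  0.0001  0.0014] twist 0.0
```

View pics/d.png

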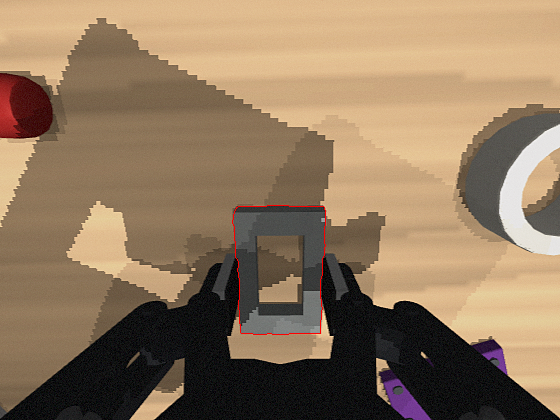

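Call:
{"name": "play_rows", "arguments": {"increments": [[[160,0,0,-0.005,0],[160,0,0,-0.015,0],[160,0,0,-0.03,0],[160,0,0,-0.05,0],[160,0,0,-0.075,0],[160,0,0,-0.1,0],[160,0,0,-0.115,0],[160,0,0,-0.12,0],[160,0,0,-0.12,0]]]}}

```text
clock: 4.38
eef_pos: [0.6345, -0.2593, 0.1435]
ee_rot: [0.001, 1.0, -0.013, 0.002]
force: [-0.2, -0.3, -2.7]
gripper_width: 0.0423
```

```bash
python3 look.py e spacer:0.136 nest:0.058; python3 -c "
from h import *
go([.545,-.022,.16],24.5)"
```

```text
spacer 0.73 [256. 263.] 8012 (array([ 638.2, -258.9]), array([42.7, 71.3]), np.float32(178.9))
nest 0.55 [ 54. 276.] 6749 (array([579.9, -44.5]), array([102.6, 127.4]), np.float32(115.5))
t 4.5333 pos [ 0.6319 -0.2579  0.1386] yaw -1.5 q6 1.11 tilt [-0.0034  0.0018] F [-0.6  0.6 -2.4] w 0.0422
  shift [-0.0932 -0.2336 -0.0207] twist -0.4538
```

View pics/e.png

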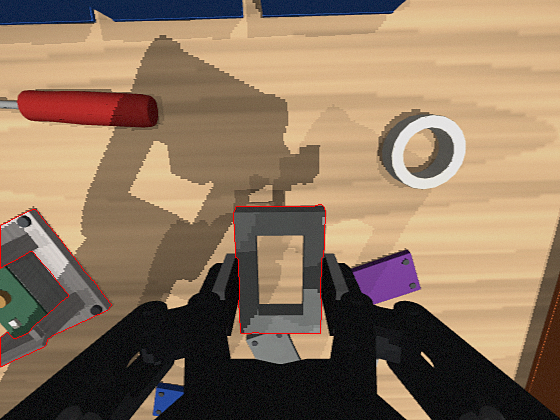

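```bash
python3 - <<'E'
from h import *
m=ctrl.camera_model('wrist');T=np.array(m['T_tool_cam'])
def tb(u,v,z):
    d=T[:3,:3]@np.array([(u-m['cx'])/m['fx'],(v-m['cy'])/m['fy'],1]);o=T[:3,3];return np.round((o+d*(z-o[2])/d[2])*1000,1)
for z in(.0105,.0115,.0125):
    for p in((234,212),(325,212),(241,333),(320,333)):print(z,p,tb(*p,z))
E
```

```text
0.0105 (234, 212) [ 34.6 -21.8  10.5]
0.0105 (325, 212) [34.5 20.8 10.5]
0.0105 (241, 333) [-34.6 -21.4  10.5]
0.0105 (320, 333) [-34.6  21.3  10.5]
0.0115 (234, 212) [ 34.2 -21.9  11.5]
0.0115 (325, 212) [34.2 21.  11.5]
0.0115 (241, 333) [-35.4 -21.5  11.5]
0.0115 (320, 333) [-35.5  21.5  11.5]
0.0125 (234, 212) [ 33.9 -22.1  12.5]
0.0125 (325, 212) [33.9 21.1 12.5]
0.0125 (241, 333) [-36.3 -21.7  12.5]
0.0125 (320, 333) [-36.3  21.7  12.5]
```

```bash
python3 - <<'E'
import cv2
im=cv2.imread('pics/e.png')[190:350,200:360];cv2.imwrite('pics/e2.png',cv2.resize(im,(600,600),interpolation=0))
E
```

```text
(no output)
```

View pics/e2.png

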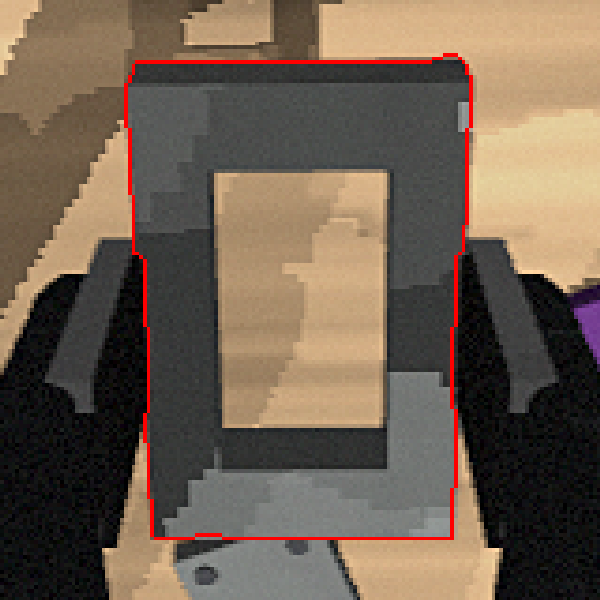

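```bash
python3 -c "
from h import *
go([.472,-.055,.16],24.5)"
```

```text
t 4.5333 pos [ 0.6319 -0.2579  0.1386] yaw -1.5 q6 1.11 tilt [-0.0034  0.0018] F [-0.6  0.6 -2.4] w 0.0422
  shift [-0.1653 -0.1987 -0.0205] twist -0.4538
```

Call:
{"name": "play_rows", "arguments": {"increments": [[[160,-0.008,-0.01,-0.005,-0.03],[160,-0.025,-0.03,-0.015,-0.09],[160,-0.045,-0.055,-0.02,-0.17],[160,-0.067,-0.08,-0.02,-0.25],[160,-0.088,-0.105,-0.02,-0.33],[160,-0.108,-0.13,-0.02,-0.4],[160,-0.128,-0.154,-0.02,-0.454],[160,-0.146,-0.176,-0.02,-0.454],[160,-0.158,-0.19,-0.02,-0.454],[160,-0.164,-0.197,-0.02,-0.454],[160,-0.165,-0.199,-0.02,-0.454],[160,-0.165,-0.199,-0.02,-0.454]]]}}

```text
clock: 5.53
eef_pos: [0.4733, -0.0553, 0.16]
ee_rot: [-0.0, 0.977, 0.213, -0.0]
force: [0.8, -0.6, -1.7]
gripper_width: 0.0422
```

Call:
{"name": "play_rows", "arguments": {"increments": [[[160,0,0,0,0],[160,0,0,0,0],[160,0,0,0,0]]]}}

```text
clock: 5.78
eef_pos: [0.4744, -0.0563, 0.1609]
ee_rot: [0.0, 0.977, 0.212, 0.0]
force: [-0.2, 0.1, -3.1]
gripper_width: 0.042
```

```bash
python3 look.py f nest:0.01 detector:0.04; python3 -c "
from h import *
go([.563,-.014,.16],24.5)
import cv2
im=cv2.imread('pics/f.png');cv2.imwrite('pics/f2.png',cv2.resize(im[60:260,150:420],None,fx=2.9,fy=2.9,interpolation=2))"
```

```text
nest 0.88 [308.  80.] 10444 (array([562. , -14.7]), array([121.9,  90.4]), np.float32(24.8))
detector 0.62 [278.  84.] 5724 (array([561.8, -15.2]), array([69.5, 43.9]), np.float32(24.8))
t 5.9333 pos [ 0.4739 -0.0559  0.1608] yaw 24.47 q6 0.88 tilt [ 0.0001 -0.0001] F [-0.5  0.1 -2.4] w 0.0419
  shift [ 0.0984 -0.0013  0.0008] twist -0.0006
```

View pics/f.png

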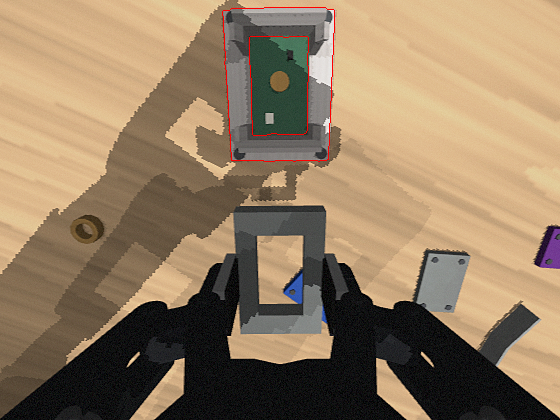

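View pics/f2.png

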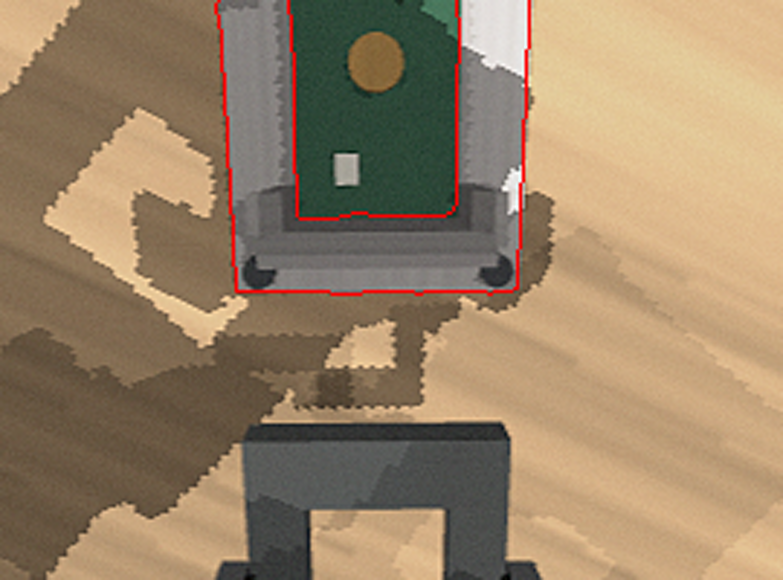

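```bash
python3 -c "
from h import *
go([.5627,-.0145,.11],24.7)"
```

```text
t 5.9333 pos [ 0.4739 -0.0559  0.1608] yaw 24.47 q6 0.88 tilt [ 0.0001 -0.0001] F [-0.5  0.1 -2.4] w 0.0419
  shift [ 0.098  -0.001   0.0508] twist -0.0041
```

Call:
{"name": "play_rows", "arguments": {"increments": [[[160,0.01,0,0.0,-0.004],[160,0.03,0,0.0,-0.004],[160,0.055,-0.001,0,-0.004],[160,0.08,-0.001,0.01,-0.004],[160,0.095,-0.001,0.025,-0.004],[160,0.098,-0.001,0.04,-0.004],[160,0.098,-0.001,0.049,-0.004],[160,0.098,-0.001,0.051,-0.004],[160,0.098,-0.001,0.051,-0.004],[160,0.098,-0.001,0.051,-0.004]]]}}

```text
clock: 6.77
eef_pos: [0.5622, -0.014, 0.11]
ee_rot: [0.0, 0.977, 0.214, 0.0]
force: [0.3, -0.1, -2.5]
gripper_width: 0.0424
```

```bash
python3 look.py g nest:0.01; python3 -c "
from h import *
go([.5627,-.0145,.064],24.7)"
```

```text
nest 0.65 [281. 175.] 8443 (array([575.3,  -8.8]), array([91.2, 89.7]), np.float32(24.7))
t 6.8667 pos [ 0.5629 -0.0142  0.1109] yaw 24.72 q6 0.99 tilt [ 0.002  -0.0003] F [-0.6  0.8 -2.4] w 0.0419
  shift [-0.0004  0.0002  0.0469] twist 0.0003
```

View pics/g.png

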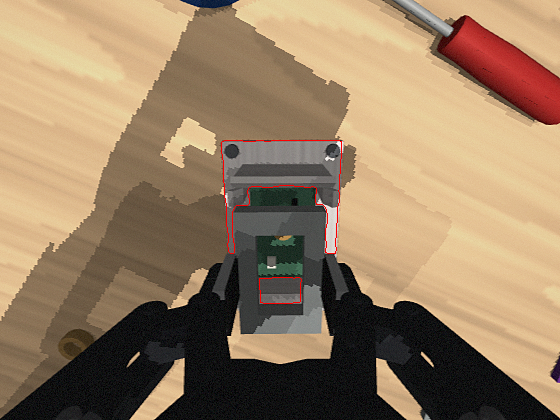

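```bash
python3 - <<'E'
from h import *
m=ctrl.camera_model('wrist');T=np.array(m['T_tool_cam'])
def tb(u,v,z):
    d=T[:3,:3]@np.array([(u-m['cx'])/m['fx'],(v-m['cy'])/m['fy'],1]);o=T[:3,3];return np.round((o+d*(z-o[2])/d[2])*1000,1)
for z in (.110,.100):
    for p in((221.5,140.5),(341.5,140.5),(228,252),(337,252)):print(z,tb(*p,z))
im=cv2.imread('pics/g.png')[125:345,190:370];cv2.imwrite('pics/g2.png',cv2.resize(im,None,fx=3,fy=3,interpolation=0)[:600])
E
```

```text
0.11 [ 58.4 -45.1 110. ]
0.11 [ 58.4  46.5 110. ]
0.11 [-35.6 -45.3 110. ]
0.11 [-35.7  48.6 110. ]
0.1 [ 59.3 -43.1 100. ]
0.1 [ 59.3  44.4 100. ]
0.1 [-30.6 -43.4 100. ]
0.1 [-30.7  46.5 100. ]
```

View pics/g2.png

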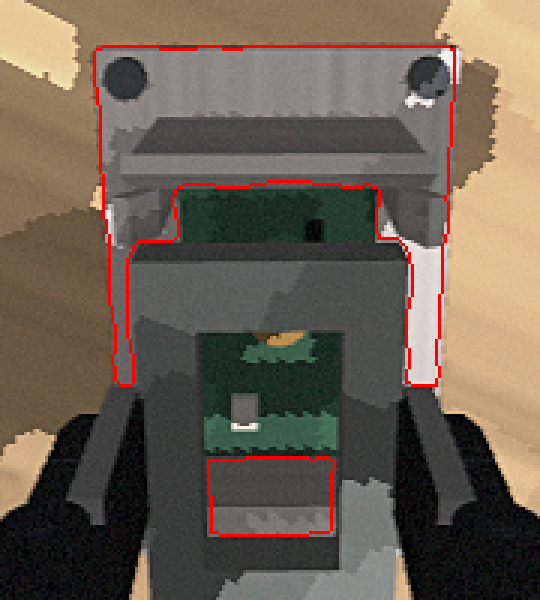

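Call:
{"name": "play_rows", "arguments": {"increments": [[[160,0,0.0005,0.008,0],[160,0,0.0005,0.02,0],[160,0,0.0005,0.03,0],[160,0,0.0005,0.037,0],[160,0,0.0005,0.041,0],[160,0,0.0005,0.044,0],[160,0,0.0005,0.045,0],[160,0,0.0005,0.045,0]]]}}

```text
clock: 7.53
eef_pos: [0.5623, -0.0142, 0.0643]
ee_rot: [-0.0, 0.977, 0.214, -0.0]
force: [-0.2, 0.0, -2.0]
gripper_width: 0.0421
```

Call:
{"name": "play_rows", "arguments": {"increments": [[[160,0,0,0,0],[160,0,0,0,0]]]}}

```text
clock: 7.7
eef_pos: [0.563, -0.0143, 0.0652]
ee_rot: [0.0, 0.977, 0.214, 0.0]
force: [-1.0, 1.6, -2.6]
gripper_width: 0.0422
```

Free of contact; creep down.

Call:
{"name": "play_rows", "arguments": {"increments": [[[160,0,0,0.001,0],[160,0,0,0.002,0],[160,0,0,0.0025,0],[160,0,0,0.0025,0]]]}}

```text
clock: 8.03
eef_pos: [0.5624, -0.0143, 0.0621]
ee_rot: [-0.0, 0.977, 0.214, -0.0]
force: [-0.2, -0.3, -2.3]
gripper_width: 0.0423
```

Call:
{"name": "play_rows", "arguments": {"increments": [[[160,0,0,0.0005,0],[160,0,0,0.0005,0]]]}}

```text
clock: 8.2
eef_pos: [0.5624, -0.0143, 0.0616]
ee_rot: [-0.0, 0.977, 0.214, -0.0]
force: [0.3, -0.1, -1.8]
gripper_width: 0.0423
```

Call:
{"name": "play_rows", "arguments": {"increments": [[[160,0,0,0.0005,0],[160,0,0,0.0005,0]]]}}

```text
clock: 8.37
eef_pos: [0.5626, -0.0143, 0.0614]
ee_rot: [0.0, 0.977, 0.214, 0.0]
force: [-0.9, -0.7, -0.5]
gripper_width: 0.0423
```

Call:
{"name": "play_rows", "arguments": {"increments": [[[160,0,0,0.0004,0],[160,0,0,0.0004,0]]]}}

```text
clock: 8.53
eef_pos: [0.5626, -0.0143, 0.0614]
ee_rot: [-0.0, 0.977, 0.214, -0.0]
force: [-1.6, -0.2, 2.8]
gripper_width: 0.0421
```

```bash
python3 look.py i nest:0.01; python3 -c "
from h import *
go([.5627,-.0145,.064],24.7)"
```

```text
nest 0.84 [282. 198.] 15563 (array([584.3,  -5.9]), array([75.8, 94.8]), np.float32(113.3))
t 8.6333 pos [ 0.5626 -0.0143  0.0614] yaw 24.74 q6 0.99 tilt [-0.0001 -0.    ] F [-3.  -0.3  4.4] w 0.0423
  shift [-0.      0.0002 -0.0026] twist 0.0008
```

View pics/i.png

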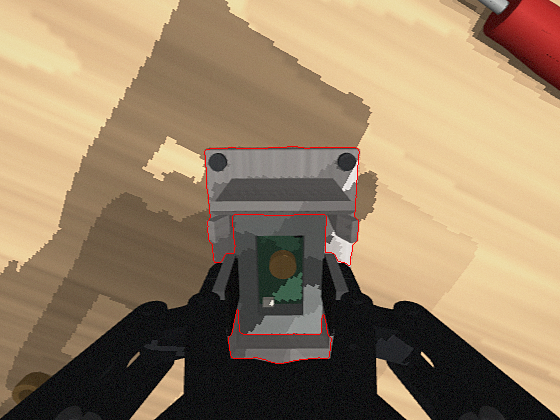

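Call:
{"name": "play_rows", "arguments": {"increments": [[[130,0,0,0,0],[100,0,0,0,0],[75,0,0,0,0],[75,0,0,0,0],[75,0,0,-0.005,0],[75,0,0,-0.02,0],[75,0,0,-0.045,0],[75,0,0,-0.07,0],[75,0,0,-0.085,0],[75,0,0,-0.09,0],[75,0,0,-0.09,0]]]}}

```text
clock: 9.55
eef_pos: [0.5641, -0.0145, 0.153]
ee_rot: [0.001, 0.977, 0.214, 0.002]
force: [0.1, 0.9, 0.2]
gripper_width: 0.0601
```

```bash
python3 look.py j spacer:0.05 cover:.008; python3 -c "
from h import *
go([.45,-.255,.15],20)"; python3 - <<'E'
import cv2
im=cv2.imread('pics/j.png')[130:350,180:380];cv2.imwrite('pics/j2.png',cv2.resize(im,None,fx=2.7,fy=2.7,interpolation=0))
E
```

```text
spacer 0.57 [263. 215.] 3161 (array([561.8, -13.9]), array([70.9, 44.3]), np.float32(25.2))
cover 0.87 [541. 332.] 1439 (array([ 546.1, -339.5]), array([49.5, 51.9]), np.float32(114.6))
cover 0.8 [412. 377.] 254 (array([ 430.9, -241.7]), array([36.3, 17.2]), np.float32(56.8))
cover 0.62 [306. 355.] 318 (array([ 416.8, -115.2]), array([21.8, 39.8]), np.float32(120.9))
t 9.7 pos [ 0.5614 -0.0142  0.1494] yaw 24.74 q6 0.99 tilt [-0.0026  0.0004] F [-0.5  0.2  0.2] w 0.0606
  shift [-0.202   0.1721 -0.0005] twist 0.0827
```

View pics/j2.png

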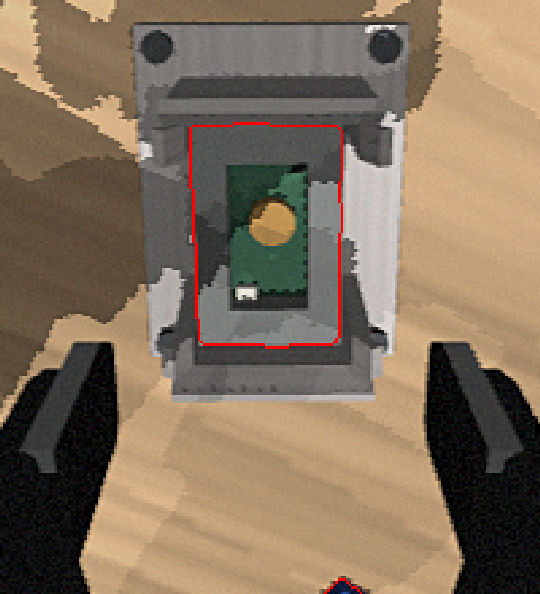

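```bash
python3 -c "
from h import *
go([.435,-.255,.15],20)"
```

```text
t 9.7 pos [ 0.5614 -0.0142  0.1494] yaw 24.74 q6 0.99 tilt [-0.0026  0.0004] F [-0.5  0.2  0.2] w 0.0606
  shift [-0.2156  0.1658 -0.0004] twist 0.0827
```

Call:
{"name": "play_rows", "arguments": {"increments": [[[75,-0.025,0.019,0,0.02],[75,-0.055,0.042,0,0.05],[75,-0.085,0.065,0,0.083],[75,-0.115,0.088,0,0.083],[75,-0.145,0.111,0,0.083],[75,-0.175,0.134,0,0.083],[75,-0.2,0.154,0,0.083],[75,-0.216,0.166,0,0.083],[75,-0.216,0.166,0,0.083],[75,-0.216,0.166,0,0.083]]]}}

```text
clock: 10.53
eef_pos: [0.4346, -0.2555, 0.1493]
ee_rot: [-0.001, 0.985, 0.172, -0.001]
force: [0.1, -0.1, 0.3]
gripper_width: 0.0603
```

Call:
{"name": "play_rows", "arguments": {"increments": [[[75,0,0,0,0],[75,0,0,0,0]]]}}

```text
clock: 10.7
eef_pos: [0.4359, -0.2541, 0.15]
ee_rot: [-0.001, 0.985, 0.174, -0.0]
force: [-0.1, -0.8, -0.2]
gripper_width: 0.0604
```

```bash
python3 look.py k cover:.008; python3 -c "
from h import *
go([.459,-.248,.06],20)"
```

```text
cover 0.92 [150. 200.] 3673 (array([ 393. , -141.8]), array([71.4, 47.6]), np.float32(75.2))
cover 0.8 [438. 119.] 4479 (array([ 549.8, -355.9]), array([43.2, 72. ]), np.float32(110.0))
t 10.8 pos [ 0.4362 -0.2542  0.1504] yaw 20.09 q6 0.55 tilt [-0.0005  0.0007] F [-0.1 -0.2 -0.5] w 0.0604
  shift [0.0236 0.0021 0.0904] twist 0.0016
```

View pics/k.png

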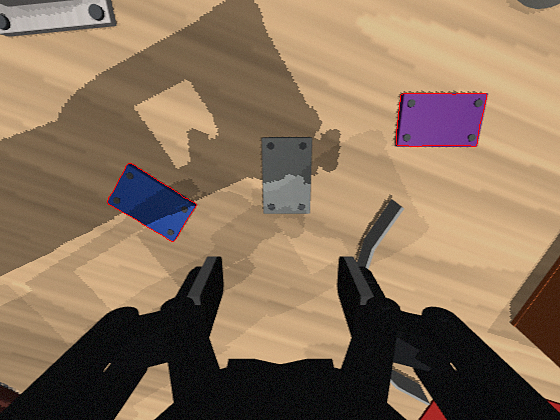

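```bash
python3 - <<'E'
from h import *
im=cv2.imread('pics/k.png');cv2.imwrite('pics/k2.png',cv2.resize(im[120:310,220:420],None,fx=3,fy=3,interpolation=0))
m=ctrl.camera_model('wrist');T=np.array(m['T_tool_cam'])
def tb(u,v,z):
    d=T[:3,:3]@np.array([(u-m['cx'])/m['fx'],(v-m['cy'])/m['fy'],1]);o=T[:3,3];return np.round((o+d*(z-o[2])/d[2])*1000,1)
for p in((261,138),(312,138),(311,213),(263,213)):print(tb(*p,.142))
print('strip',[tb(*p,.125) for p in((390,197),(402,205),(360,245),(360,268))],tb(360,268,.15),tb(403,208,.15))
E
```

```text
[ 57.6 -16.8 142. ]
[ 57.5  27.3 142. ]
[-11.2  28.7 142. ]
[-11.2 -16.4 142. ]
strip [array([  9.2,  94.5, 125. ]), array([  2. , 105.7, 125. ]), array([-36.2,  72.4, 125. ]), array([-59.8,  74.4, 125. ])] [-73.9  82.  150. ] [ -8.9 117.9 150. ]
```

View pics/k2.png

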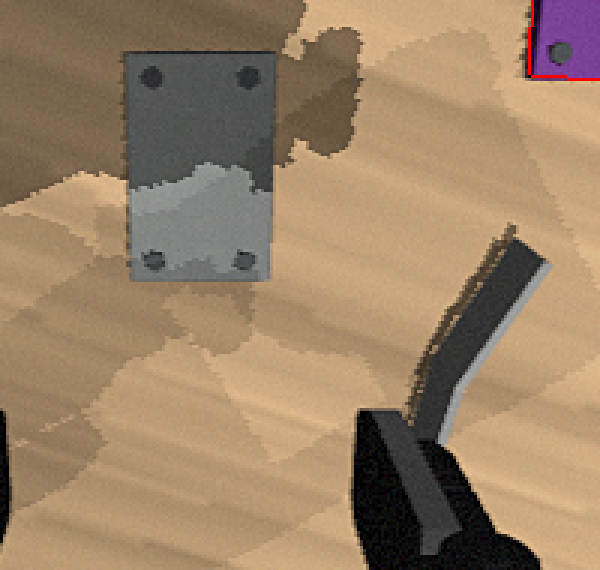

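Call:
{"name": "play_rows", "arguments": {"increments": [[[75,0.012,0.003,0.02,0],[75,0.023,0.0057,0.045,0],[75,0.023,0.0057,0.07,0],[75,0.023,0.0057,0.085,0],[75,0.023,0.0057,0.09,0],[75,0.023,0.0057,0.09,0]]]}}

```text
clock: 11.3
eef_pos: [0.4585, -0.2513, 0.0591]
ee_rot: [-0.001, 0.985, 0.174, -0.001]
force: [-0.7, -0.2, -0.9]
gripper_width: 0.0605
```

```bash
python3 look.py l cover:.008; python3 -c "
from h import *
go([.4598,-.2517,.022],20.1)"
```

```text
cover 0.96 [ 90. 268.] 6534 (array([ 394.6, -142.1]), array([69.8, 48.9]), np.float32(75.6))
cover 0.74 [282. 235.] 7150 (array([ 460.4, -250.7]), array([71.7, 44.9]), np.float32(19.5))
cover 0.66 [500. 163.] 8861 (array([ 550. , -355.4]), array([43.6, 73.8]), np.float32(110.1))
t 11.4 pos [ 0.4601 -0.2529  0.0616] yaw 20.03 q6 0.58 tilt [ 0.001  -0.0007] F [ 0.5  0.1 -0.9] w 0.0607
  shift [ 0.0001 -0.0013  0.0396] twist -0.0012
```

View pics/l.png

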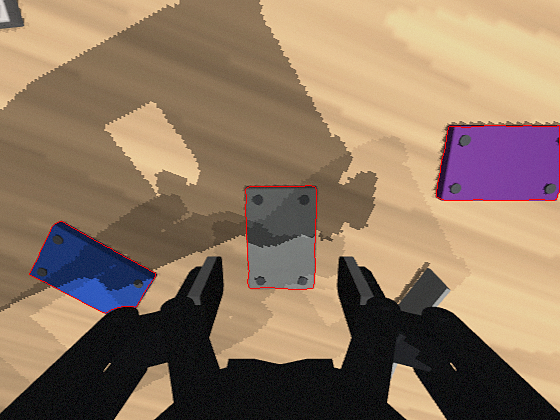

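Call:
{"name": "play_rows", "arguments": {"increments": [[[75,0,0,0.018,0],[75,0,0,0.03,0],[75,0,0,0.036,0],[75,0,0,0.038,0],[75,0,0,0.038,0],[75,0,0,0.038,0],[75,0,0,0.038,0]]]}}

```text
clock: 11.98
eef_pos: [0.4599, -0.2534, 0.0236]
ee_rot: [0.0, 0.985, 0.173, 0.0]
force: [0.5, -0.1, -0.5]
gripper_width: 0.0599
```

Call:
{"name": "play_rows", "arguments": {"increments": [[[75,0,0,0,0],[75,0,0,0,0]]]}}

```text
clock: 12.15
eef_pos: [0.4598, -0.2532, 0.0234]
ee_rot: [0.0, 0.985, 0.174, 0.0]
force: [0.1, -0.6, -0.8]
gripper_width: 0.0603
```

Call:
{"name": "play_rows", "arguments": {"increments": [[[75,0,0,0,0]]]}}

```text
clock: 12.23
eef_pos: [0.4596, -0.2531, 0.0232]
ee_rot: [0.0, 0.985, 0.174, 0.0]
force: [1.0, 0.3, 0.8]
gripper_width: 0.06
```

Call:
{"name": "play_rows", "arguments": {"increments": [[[80,0,-0.001,0.0017,0],[90,0,-0.001,0.0017,0],[110,0,-0.001,0.0017,0],[140,0,-0.001,0.0017,0],[160,0,-0.001,0.0017,0],[160,0,-0.001,0.0017,0],[160,0,-0.001,0.0017,0]]]}}

```text
clock: 12.82
eef_pos: [0.4592, -0.2521, 0.0214]
ee_rot: [0.0, 0.985, 0.173, 0.0]
force: [-0.1, 0.5, 3.9]
gripper_width: 0.0417
```

```bash
python3 look.py m cover:.008; python3 -c "
from h import *
go([.4598,-.2517,.022],20.1)
im=cv2.imread('pics/m.png')[190:350,200:360];cv2.imwrite('pics/m2.png',cv2.resize(im,(600,600),interpolation=0))"
```

```text
cover 0.9 [519. 176.] 7606 (array([ 545. , -340.4]), array([44. , 44.3]), np.float32(109.9))
cover 0.61 [ 49. 307.] 8197 (array([ 395.3, -143.2]), array([67.9, 50.3]), np.float32(75.5))
cover 0.55 [280. 261.] 10539 (array([ 460.6, -250.8]), array([72.1, 43.7]), np.float32(20.2))
t 12.9167 pos [ 0.4592 -0.2521  0.0215] yaw 19.98 q6 0.59 tilt [ 0.0002 -0.0001] F [-1.1  0.6  4.2] w 0.0421
  shift [ 0.0007 -0.0002 -0.0005] twist -0.0021
```

View pics/m2.png

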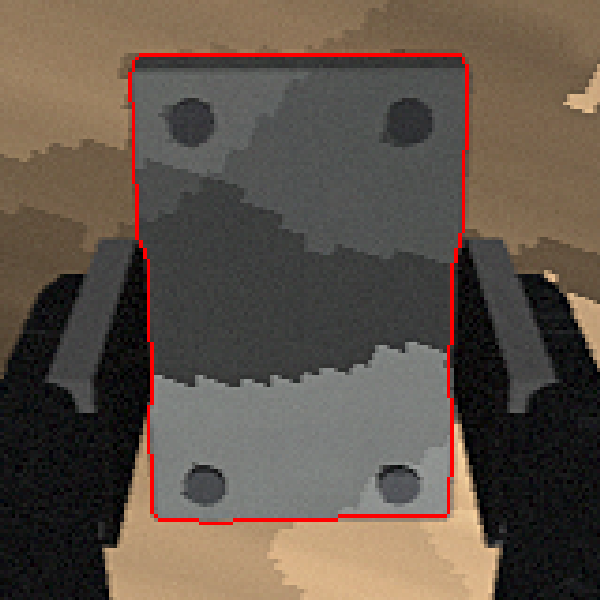

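```bash
python3 - <<'E'
from h import *
m=ctrl.camera_model('wrist');T=np.array(m['T_tool_cam'])
def tb(u,v,z):
    d=T[:3,:3]@np.array([(u-m['cx'])/m['fx'],(v-m['cy'])/m['fy'],1]);o=T[:3,3];return np.round((o+d*(z-o[2])/d[2])*1000,1)
for z in(.0125,.0135):
    for p in((280,208.4),(280,328.7)):print(z,p,tb(*p,z))
E
```

```text
0.0125 (280, 208.4) [35.8 -0.5 12.5]
0.0125 (280, 328.7) [-33.3  -0.5  12.5]
0.0135 (280, 208.4) [35.5 -0.5 13.5]
0.0135 (280, 328.7) [-34.2  -0.5  13.5]
```

Call:
{"name": "play_rows", "arguments": {"increments": [[[160,0,0,-0.005,0],[160,0,0,-0.015,0],[160,0,0,-0.03,0],[160,0,0,-0.05,0],[160,0,0,-0.075,0],[160,0,0,-0.1,0],[160,0,0,-0.12,0],[160,0,0,-0.13,0],[160,0,0,-0.13,0],[160,0,0,-0.13,0]]]}}

```text
clock: 13.75
eef_pos: [0.4589, -0.2519, 0.1511]
ee_rot: [0.0, 0.985, 0.174, 0.0]
force: [0.7, 0.5, -2.8]
gripper_width: 0.0422
```

```bash
python3 look.py n cover:.138; python3 -c "
from h import *
go([.5626,-.0143,.15],24.9)
im=cv2.imread('pics/n.png')[190:350,200:360];cv2.imwrite('pics/n2.png',cv2.resize(im,(600,600),interpolation=0))"
```

```text
cover 0.9 [150. 223.] 3304 (array([ 462.4, -182.3]), array([35.3, 24.1]), np.float32(75.6))
cover 0.69 [279. 262.] 10505 (array([ 460.9, -250.3]), array([71.3, 44. ]), np.float32(20.7))
cover 0.59 [426. 144.] 4091 (array([ 541.7, -291. ]), array([21.9, 36.3]), np.float32(109.9))
t 13.85 pos [ 0.4578 -0.2511  0.1493] yaw 19.98 q6 0.59 tilt [-0.0029  0.0022] F [ 0.3  1.1 -3.2] w 0.0417
  shift [ 0.1795 -0.1867 -0.0005] twist -0.0858
```

View pics/n2.png

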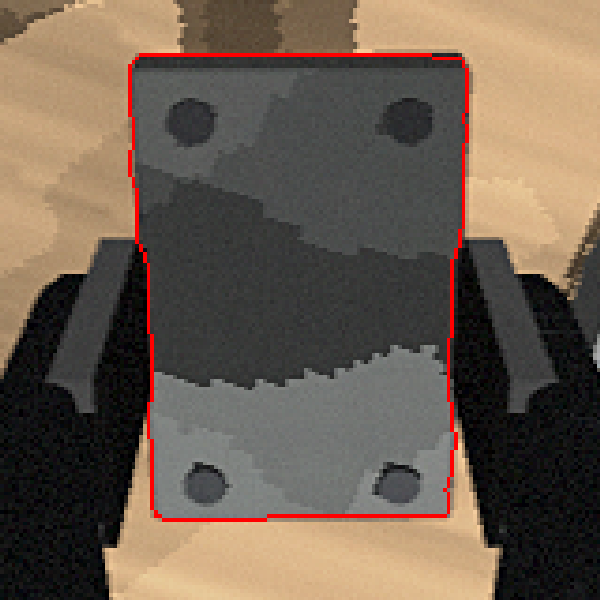

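```bash
python3 -c "
from h import *
R=q2R(ctrl.sense()['ee_rot']);print(R.T@(np.array([.5613,-.0148,.12])-[.4588,-.2518,.1508]))"
```

```text
[ 0.177386   -0.1876072   0.03101026]
```

Call:
{"name": "play_rows", "arguments": {"increments": [[[160,0.006,-0.006,-0.005,-0.01],[160,0.02,-0.021,-0.01,-0.03],[160,0.039,-0.041,-0.01,-0.05],[160,0.06,-0.063,-0.01,-0.07],[160,0.081,-0.086,-0.01,-0.085],[160,0.102,-0.108,-0.01,-0.085],[160,0.123,-0.13,-0.01,-0.085],[160,0.143,-0.151,-0.01,-0.085],[160,0.16,-0.169,-0.005,-0.085],[160,0.171,-0.181,0.005,-0.085],[160,0.1765,-0.187,0.02,-0.085],[160,0.1774,-0.1876,0.029,-0.085]]]}}

```text
clock: 14.85
eef_pos: [0.5608, -0.0125, 0.1198]
ee_rot: [-0.001, 0.976, 0.217, -0.001]
force: [-0.4, 0.4, -3.7]
gripper_width: 0.042
```

Call:
{"name": "play_rows", "arguments": {"increments": [[[160,0,0,0,0],[160,0,0,0,0],[160,0,0,0,0]]]}}

```text
clock: 15.1
eef_pos: [0.5615, -0.0157, 0.1222]
ee_rot: [0.0, 0.977, 0.215, -0.0]
force: [0.8, 0.5, -2.5]
gripper_width: 0.042
```

```bash
python3 look.py o nest:0.0; python3 -c "
from h import *
go([.5613,-.0148,.075],24.8)
im=cv2.imread('pics/o.png')[125:345,180:380];cv2.imwrite('pics/o2.png',cv2.resize(im,None,fx=2.7,fy=2.7,interpolation=0))"
```

```text
nest 0.79 [284. 167.] 6762 (array([569.2, -11.7]), array([102.8,  93.8]), np.float32(24.8))
t 15.2 pos [ 0.5622 -0.0159  0.123 ] yaw 24.79 q6 0.99 tilt [ 0.0015 -0.0003] F [-0.1  0.3 -3. ] w 0.0422
  shift [-0.0004 -0.0014  0.048 ] twist -0.0002
```

View pics/o2.png

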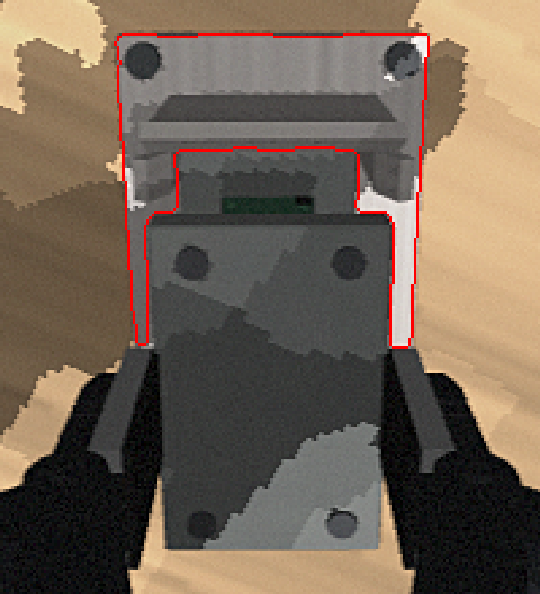

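```bash
python3 - <<'E'
from h import *
m=ctrl.camera_model('wrist');T=np.array(m['T_tool_cam'])
def tb(u,v,z):
    d=T[:3,:3]@np.array([(u-m['cx'])/m['fx'],(v-m['cy'])/m['fy'],1]);o=T[:3,3];return np.round((o+d*(z-o[2])/d[2])*1000,1)
for z in (.120,.122):
    for p in((223.7,138),(338.5,138)):print(z,tb(*p,z))
# tab inner edges & frame far edge at z=.05 / wall top .066
for z in(.072,):print(tb(246,181,z),tb(312.6,181,z))
s=ctrl.sense();c=cam('wrist',s)
E
```

```text
0.12 [ 59.5 -45.1 120. ]
0.12 [ 59.4  46.  120. ]
0.122 [ 59.3 -45.5 122. ]
0.122 [ 59.2  46.4 122. ]
[ 35.5 -23.1  72. ] [35.5 21.2 72. ]
```

Call:
{"name": "play_rows", "arguments": {"increments": [[[160,-0.0008,-0.0003,0.008,0],[160,-0.0008,-0.0003,0.02,0],[160,-0.0008,-0.0003,0.03,0],[160,-0.0008,-0.0003,0.038,0],[160,-0.0008,-0.0003,0.042,0],[160,-0.0008,-0.0003,0.045,0],[160,-0.0008,-0.0003,0.046,0],[160,-0.0008,-0.0003,0.046,0],[160,-0.0008,-0.0003,0.046,0]]]}}

```text
clock: 15.95
eef_pos: [0.5611, -0.0151, 0.0764]
ee_rot: [0.0, 0.977, 0.215, 0.0]
force: [-0.0, 0.4, -2.3]
gripper_width: 0.0419
```

Call:
{"name": "play_rows", "arguments": {"increments": [[[160,0,0,0,0]]]}}

```text
clock: 16.03
eef_pos: [0.5613, -0.0152, 0.0767]
ee_rot: [0.0, 0.977, 0.215, 0.001]
force: [-0.4, 0.5, -3.2]
gripper_width: 0.042
```

Call:
{"name": "play_rows", "arguments": {"increments": [[[160,0,0,0.0015,0],[160,0,0,0.003,0],[160,0,0,0.0035,0],[160,0,0,0.0035,0]]]}}

```text
clock: 16.37
eef_pos: [0.5606, -0.0151, 0.0725]
ee_rot: [-0.0, 0.977, 0.215, -0.0]
force: [0.2, -0.0, -2.1]
gripper_width: 0.0419
```

Call:
{"name": "play_rows", "arguments": {"increments": [[[160,0,0,0.0006,0],[160,0,0,0.0006,0],[160,0,0,0.0006,0]]]}}

```text
clock: 16.62
eef_pos: [0.5608, -0.0152, 0.072]
ee_rot: [-0.0, 0.977, 0.215, -0.0]
force: [-0.8, -0.4, -2.7]
gripper_width: 0.0417
```

Call:
{"name": "play_rows", "arguments": {"increments": [[[160,0,0,0.0005,0],[160,0,0,0.0005,0],[160,0,0,0.0005,0]]]}}

```text
clock: 16.87
eef_pos: [0.5608, -0.0152, 0.0715]
ee_rot: [0.0, 0.977, 0.215, 0.0]
force: [-0.7, -0.0, -3.4]
gripper_width: 0.042
```

Call:
{"name": "play_rows", "arguments": {"increments": [[[160,0,0,0.0005,0],[160,0,0,0.0005,0],[160,0,0,0.0005,0]]]}}

```text
clock: 17.12
eef_pos: [0.5609, -0.0152, 0.0715]
ee_rot: [-0.0, 0.977, 0.215, -0.0]
force: [-1.5, 0.2, 1.4]
gripper_width: 0.0422
```

```bash
python3 look.py p; python3 -c "
from h import *
go([.5613,-.0148,.075],24.8)
im=cv2.imread('pics/p.png')[125:375,170:390];cv2.imwrite('pics/p2.png',cv2.resize(im,None,fx=2.4,fy=2.4,interpolation=0))"
```

```text
t 17.1667 pos [ 0.5608 -0.0151  0.0715] yaw 24.85 q6 0.98 tilt [-0.0001  0.    ] F [-1.2  0.1  1.3] w 0.0422
  shift [ 0.0006 -0.0001 -0.0035] twist 0.0009
```

View pics/p2.png

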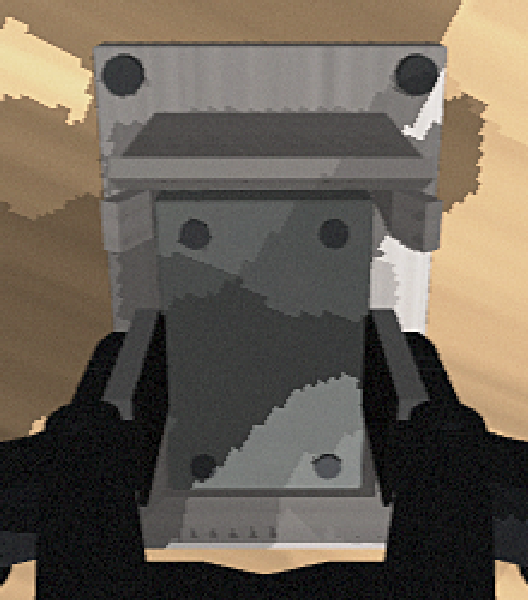

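Call:
{"name": "play_rows", "arguments": {"increments": [[[130,0,0,0,0],[100,0,0,0,0],[75,0,0,0,0],[75,0,0,0,0],[75,0,0,-0.005,0],[75,0,0,-0.02,0],[75,0,0,-0.045,0],[75,0,0,-0.07,0],[75,0,0,-0.085,0],[75,0,0,-0.09,0],[75,0,0,-0.09,0]]]}}

```text
clock: 18.08
eef_pos: [0.5624, -0.0154, 0.1633]
ee_rot: [0.001, 0.977, 0.215, 0.002]
force: [0.4, 0.3, -0.8]
gripper_width: 0.0604
```

```bash
python3 look.py r cover:.058; python3 -c "
from h import *
go([.5,.25,.2],24.8)
im=cv2.imread('pics/r.png')[125:375,170:390];cv2.imwrite('pics/r2.png',cv2.resize(im,None,fx=2.4,fy=2.4,interpolation=0))
c=cam('top');im=ctrl.capture('top')
print([(l,round(d['conf'],2),np.round(d['xy'])) for l in('shield','rod') for d in ctrl.cut_out(l,'top')[:2]])
ctrl.capture('scene');print([(l,round(d['conf'],2),np.round(d['xy'])) for l in('shield','rod') for d in ctrl.cut_out(l,'scene')[:2]])
cv2.imwrite('pics/r3.png',cv2.resize(im[170:250,150:230,::-1],None,fx=7,fy=7,interpolation=0))
"
```

```text
cover 0.85 [538. 325.] 1654 (array([ 563.4, -279.4]), array([40.8, 51.2]), np.float32(110.8))
cover 0.64 [305. 350.] 804 (array([ 450.5, -101.7]), array([32.8, 57.3]), np.float32(109.1))
cover 0.63 [226.  10.] 1921 (array([673.7,  79.3]), array([16.7, 60.9]), np.float32(114.9))
t 18.1833 pos [ 0.5603 -0.0151  0.1603] yaw 24.86 q6 0.98 tilt [-0.001   0.0002] F [-0.2 -0.2  0.3] w 0.0599
  shift [ 0.0567 -0.2659 -0.0396] twist 0.001
[('shield', 0.93, array([191., 209.])), ('rod', 0.48, array([186., 207.]))]
[('shield', 0.81, array([366., 270.])), ('shield', 0.68, array([370., 246.])), ('rod', 0.53, array([370., 248.])), ('rod', 0.38, array([426., 316.]))]
```

View pics/r2.png

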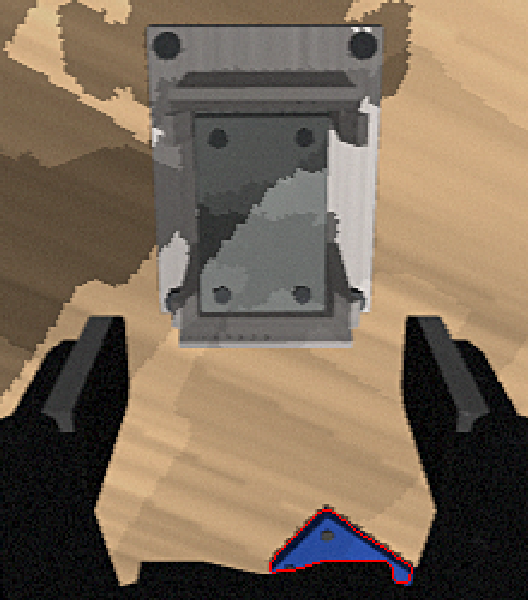

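View pics/r3.png

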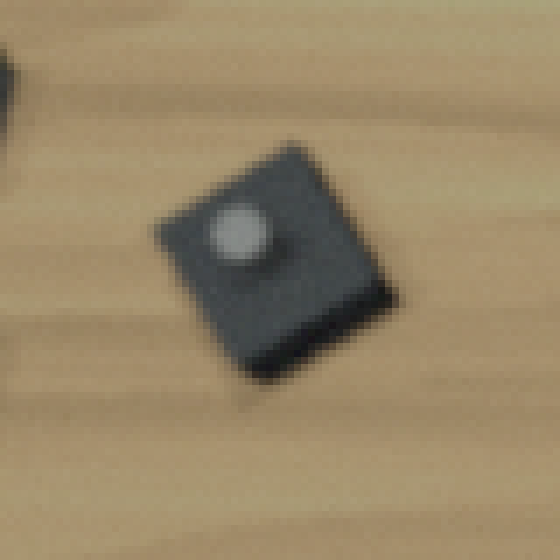

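```bash
python3 -c "
from h import *
c=cam('top');k=back(c,[184.3,203.1],.104)[0];print(k)
yaw=np.radians(24.8)
go([k[0]-.06*np.cos(yaw),k[1]-.06*np.sin(yaw),.2],24.8)"
```

```text
[0.56154823 0.28011706 0.104     ]
t 18.4833 pos [ 0.5601 -0.0151  0.1598] yaw 24.85 q6 0.98 tilt [-0.0022  0.0003] F [ 0.1 -0.   0.4] w 0.0603
  shift [ 0.0653 -0.2673 -0.04  ] twist 0.0009
```

Call:
{"name": "play_rows", "arguments": {"increments": [[[75,0.006,-0.025,-0.02,0],[75,0.014,-0.055,-0.04,0],[75,0.022,-0.09,-0.04,0],[75,0.03,-0.125,-0.04,0],[75,0.038,-0.16,-0.04,0],[75,0.047,-0.195,-0.04,0],[75,0.055,-0.23,-0.04,0],[75,0.062,-0.255,-0.04,0],[75,0.065,-0.267,-0.04,0],[75,0.065,-0.267,-0.04,0],[75,0.065,-0.267,-0.04,0]]]}}

```text
clock: 19.4
eef_pos: [0.5074, 0.2542, 0.2006]
ee_rot: [0.001, 0.976, 0.216, -0.0]
force: [-0.0, -0.6, -0.2]
gripper_width: 0.0603
```

Call:
{"name": "play_rows", "arguments": {"increments": [[[75,0,0,0,0],[75,0,0,0,0]]]}}

```text
clock: 19.57
eef_pos: [0.5079, 0.253, 0.2008]
ee_rot: [0.0, 0.977, 0.214, -0.0]
force: [0.4, 0.4, 0.8]
gripper_width: 0.0602
```

```bash
python3 look.py s shield:.06 rod:.104; python3 -c "
from h import *
go([.5615,.28,.2],24.8)
im=cv2.imread('pics/s.png')[100:300,180:380];cv2.imwrite('pics/s2.png',cv2.resize(im,None,fx=3,fy=3,interpolation=0))"
```

```text
shield 0.87 [279. 119.] 6048 (array([562.8, 281.2]), array([70.1, 69.9]), np.float32(33.8))
rod 0.89 [278. 137.] 745 (array([563.5, 281.5]), array([21.9, 20.5]), np.float32(69.7))
rod 0.44 [144.  10.] 1597 (array([594.3, 390.3]), array([20. , 48.3]), np.float32(114.7))
t 19.7167 pos [0.508  0.2533 0.201 ] yaw 24.75 q6 1.48 tilt [ 0.     -0.0002] F [ 0.2  1.  -0.3] w 0.0603
  shift [ 0.0598 -0.0019  0.001 ] twist -0.0009
```

View pics/s.png

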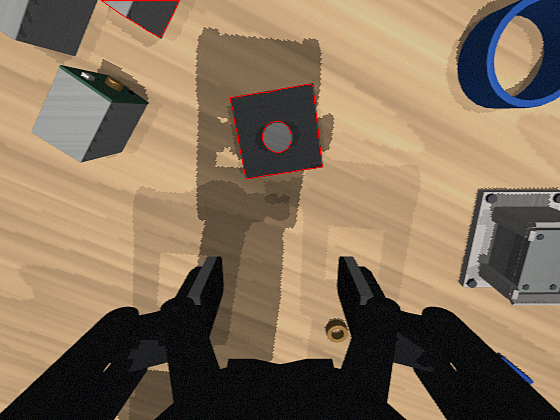

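View pics/s2.png

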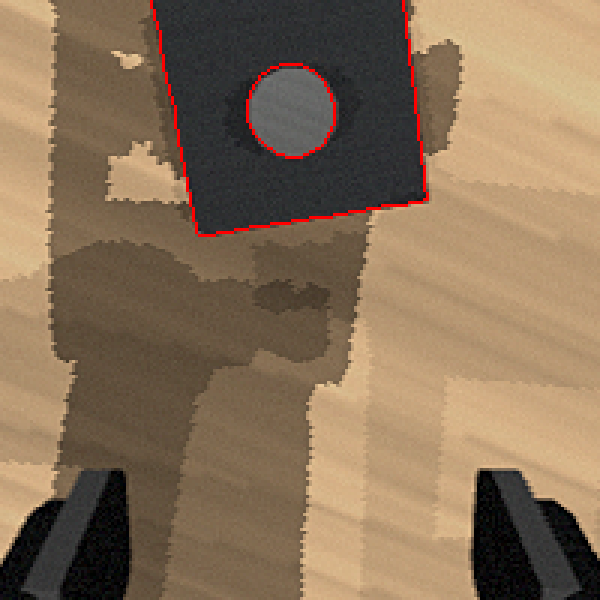

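```bash
python3 -c "
from h import *
go([.5631,.2813,.135],24.8)"
```

```text
t 19.7167 pos [0.508  0.2533 0.201 ] yaw 24.75 q6 1.48 tilt [ 0.     -0.0002] F [ 0.2  1.  -0.3] w 0.0603
  shift [ 0.0618 -0.0024  0.066 ] twist -0.0009
```

Call:
{"name": "play_rows", "arguments": {"increments": [[[75,0.02,-0.001,0,0],[75,0.045,-0.002,0.01,0],[75,0.0618,-0.0024,0.03,0],[75,0.0618,-0.0024,0.05,0],[75,0.0618,-0.0024,0.062,0],[75,0.0618,-0.0024,0.066,0],[75,0.0618,-0.0024,0.066,0],[75,0.0618,-0.0024,0.066,0],[75,0.0618,-0.0024,0.066,0]]]}}

```text
clock: 20.47
eef_pos: [0.5633, 0.2827, 0.1365]
ee_rot: [-0.0, 0.977, 0.215, 0.001]
force: [0.4, -1.4, 0.2]
gripper_width: 0.0606
```

```bash
python3 look.py u shield:.06 rod:.104; python3 -c "
from h import *
go([.5631,.2813,.095],24.8)
im=cv2.imread('pics/u.png')[150:350,180:380];cv2.imwrite('pics/u2.png',cv2.resize(im,None,fx=3,fy=3,interpolation=0))"
```

```text
shield 0.62 [280. 210.] 8708 (array([567.2, 283.9]), array([81.6, 70.7]), np.float32(33.7))
shield 0.61 [530. 131.] 5367 (array([683.9, 162.3]), array([79.4, 43.1]), np.float32(41.1))
rod 0.74 [282. 247.] 1729 (array([569.4, 284.5]), array([35. , 21.4]), np.float32(24.8))
t 20.6167 pos [0.5633 0.2829 0.1366] yaw 24.86 q6 1.49 tilt [0.0023 0.0009] F [ 0.4  0.  -0.6] w 0.0603
  shift [-0.0009  0.0013  0.0416] twist 0.001
```

View pics/u2.png

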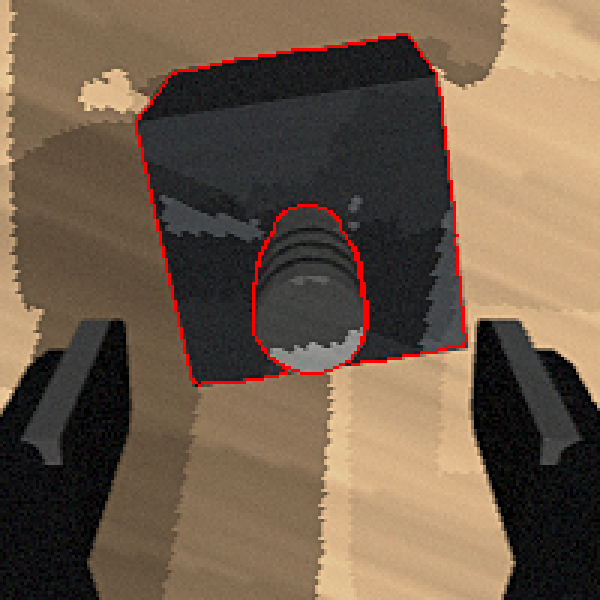

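Call:
{"name": "play_rows", "arguments": {"increments": [[[100,-0.001,0.0021,0,0],[100,-0.001,0.0021,0,0],[100,-0.001,0.0021,0.003,0],[100,-0.001,0.0021,0.003,0],[100,-0.001,0.0021,0.003,0]]], "squeeze": 40}}

```text
clock: 21.03
eef_pos: [0.5623, 0.2801, 0.1316]
ee_rot: [0.0, 0.977, 0.215, -0.0]
force: [-0.5, -0.3, -0.7]
gripper_width: 0.0516
```

```bash
python3 look.py v rod:.104; python3 -c "
from h import *
go([.5631,.2813,.095],24.8)
im=cv2.imread('pics/v.png')[150:350,180:380];cv2.imwrite('pics/v2.png',cv2.resize(im,None,fx=3,fy=3,interpolation=0))"
```

```text
rod 0.94 [277. 246.] 1826 (array([569.3, 284.7]), array([35.8, 21.2]), np.float32(25.9))
t 21.1333 pos [0.5625 0.2802 0.1318] yaw 24.86 q6 1.49 tilt [-0.0004 -0.0001] F [-0.4 -0.6  0.9] w 0.0518
  shift [ 0.001  -0.0007  0.0368] twist 0.001
```

View pics/v2.png

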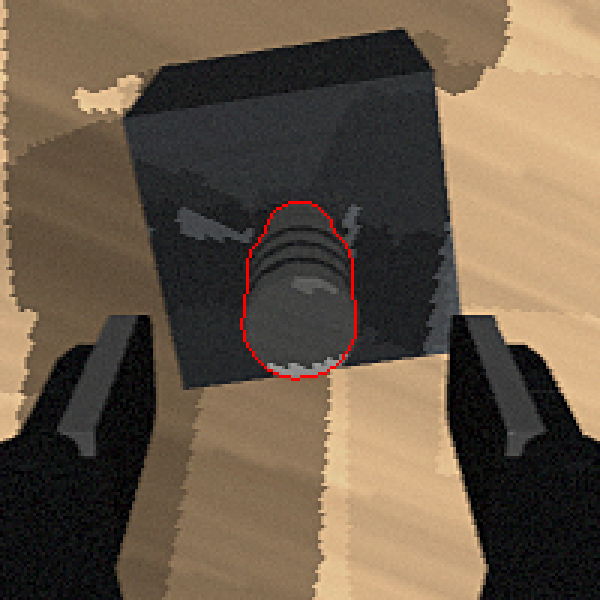

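Call:
{"name": "play_rows", "arguments": {"increments": [[[100,0,0,0.01,0],[100,0,0,0.022,0],[100,0,0,0.031,0],[100,0,0,0.0355,0],[100,0,0,0.0365,0],[100,0,0,0.0365,0],[100,0,0,0.0365,0]]]}}

```text
clock: 21.72
eef_pos: [0.5628, 0.2803, 0.0955]
ee_rot: [-0.0, 0.977, 0.215, 0.0]
force: [-0.7, 0.5, 0.5]
gripper_width: 0.0518
```

```bash
python3 look.py w rod:.104; python3 -c "
from h import *
go([.5625,.2802,.095],24.8)
im=cv2.imread('pics/w.png')[150:350,180:380];cv2.imwrite('pics/w2.png',cv2.resize(im,None,fx=3,fy=3,interpolation=0))"
```

```text
rod 0.88 [281. 281.] 2941 (array([571.4, 285.3]), array([38.1, 20.5]), np.float32(26.2))
t 21.8167 pos [0.5631 0.2805 0.0962] yaw 24.86 q6 1.49 tilt [0.0012 0.0004] F [-0.6  0.9  0.4] w 0.0521
  shift [-0.0007 -0.      0.0012] twist 0.001
```

View pics/w2.png

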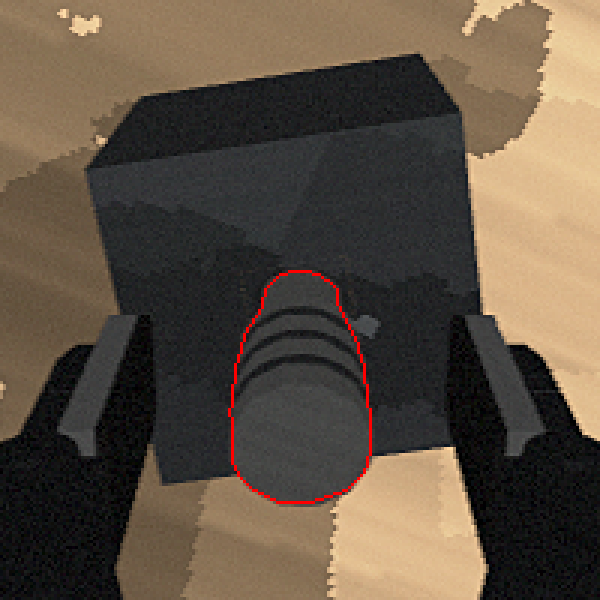

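Call:
{"name": "play_rows", "arguments": {"increments": [[[130,0,0,0,0],[150,0,0,0,0],[165,0,0,0,0],[180,0,0,0,0],[195,0,0,0,0],[205,0,0,0,0],[215,0,0,0,0],[215,0,0,0,0],[215,0,0,0,0]]], "squeeze": 40}}

```text
clock: 22.57
eef_pos: [0.5629, 0.2804, 0.0959]
ee_rot: [-0.0, 0.977, 0.215, 0.0]
force: [0.3, 0.6, 1.9]
gripper_width: 0.0209
```

Call:
{"name": "play_rows", "arguments": {"increments": [[[215,0,0,0,0],[215,0,0,0,0]]]}}

```text
clock: 22.73
eef_pos: [0.5629, 0.2804, 0.0959]
ee_rot: [-0.0, 0.977, 0.215, 0.0]
force: [-0.3, -0.3, 3.0]
gripper_width: 0.0207
```

```bash
python3 look.py x rod:.104; python3 -c "
from h import *
go([.5625,.2802,.095],24.8);print(ctrl.sense()['wrist_torque'])
im=cv2.imread('pics/x.png')[150:350,180:380];cv2.imwrite('pics/x2.png',cv2.resize(im,None,fx=3,fy=3,interpolation=0))"
```

```text
rod 0.87 [279. 282.] 2988 (array([571.6, 285.3]), array([38.6, 20.8]), np.float32(24.8))
t 22.8333 pos [0.5629 0.2804 0.0959] yaw 24.85 q6 1.49 tilt [0.0006 0.0002] F [-1.1 -0.3  2.3] w 0.0208
  shift [-0.0004  0.      0.0009] twist 0.001
[-0.07867928  0.06731281  0.00863366]
```

View pics/x2.png

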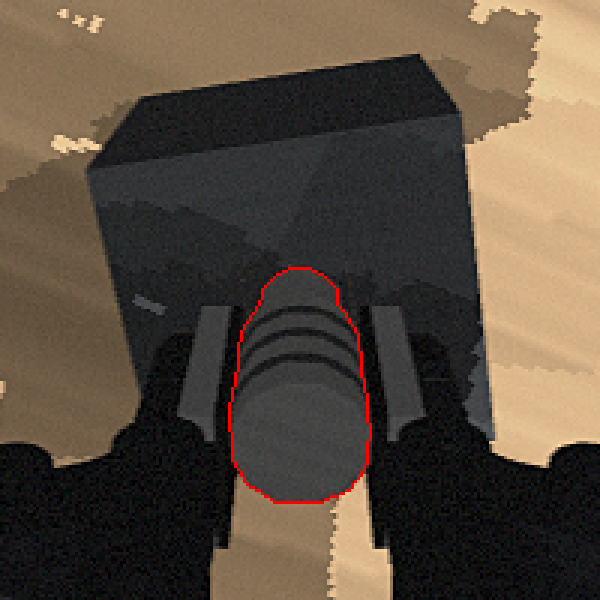

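Call:
{"name": "play_rows", "arguments": {"increments": [[[215,0,0,-0.001,0],[215,0,0,-0.003,0],[215,0,0,-0.006,0],[215,0,0,-0.009,0],[215,0,0,-0.012,0],[215,0,0,-0.015,0],[215,0,0,-0.018,0],[215,0,0,-0.02,0],[215,0,0,-0.02,0]]]}}

```text
clock: 23.58
eef_pos: [0.563, 0.2805, 0.1164]
ee_rot: [-0.0, 0.977, 0.215, 0.001]
force: [0.6, -0.4, -0.6]
gripper_width: 0.0207
```

Call:
{"name": "play_rows", "arguments": {"increments": [[[215,0,0,-0.002,0],[215,0,0,-0.005,0],[215,0,0,-0.008,0],[215,0,0,-0.01,0],[215,0,0,-0.011,0],[215,0,0,-0.011,0],[215,0,0,-0.011,0],[215,0,0,-0.011,0]]]}}

```text
clock: 24.25
eef_pos: [0.5625, 0.2802, 0.1264]
ee_rot: [0.0, 0.977, 0.215, -0.0]
force: [0.6, 0.5, -0.6]
gripper_width: 0.0211
```

```bash
python3 look.py y rod:.135; python3 -c "
from h import *
go([.5625,.2802,.127],24.8);print(ctrl.sense()['wrist_torque'])
im=cv2.imread('pics/y.png')[130:330,180:380];cv2.imwrite('pics/y2.png',cv2.resize(im,None,fx=3,fy=3,interpolation=0))
im=ctrl.capture('scene')[190:310,310:430,::-1];cv2.imwrite('pics/y3.png',cv2.resize(im,None,fx=5,fy=5,interpolation=0))
"
```

```text
rod 0.87 [280. 275.] 3295 (array([575.3, 286.3]), array([46.5, 19.8]), np.float32(23.5))
t 24.35 pos [0.5624 0.2802 0.1263] yaw 24.85 q6 1.49 tilt [-0.0004 -0.0002] F [-0.1 -0.4 -1.2] w 0.0208
  shift [ 0.0001  0.0001 -0.0007] twist 0.0009
[-0.04717427  0.03604736 -0.03565501]
```

View pics/y2.png

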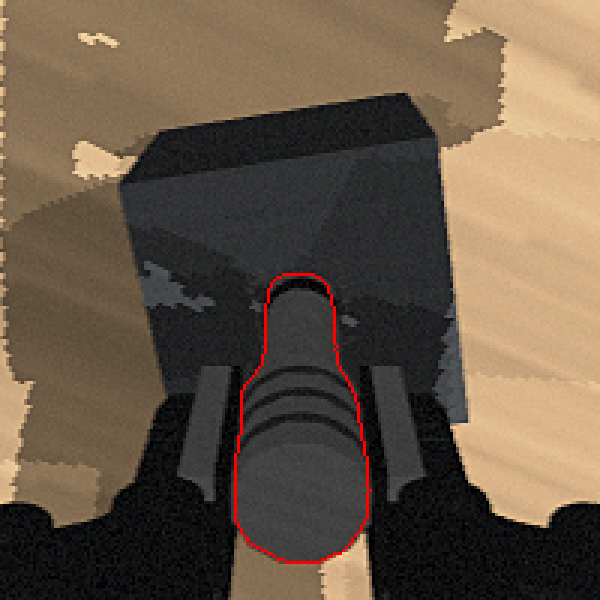

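View pics/y3.png

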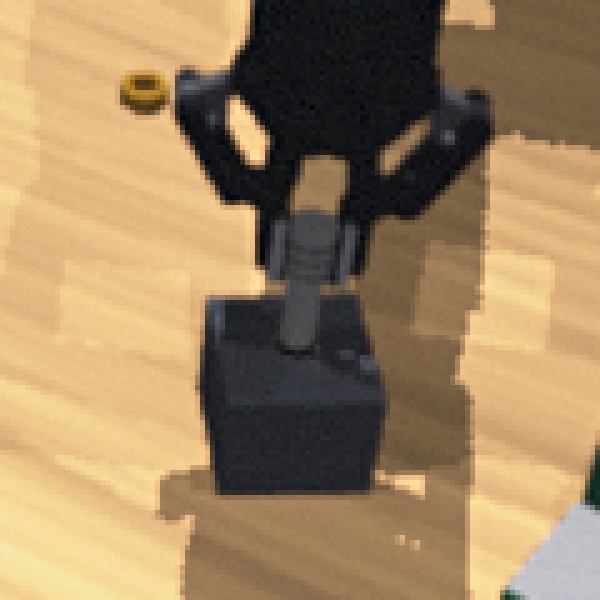

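```bash
python3 -c "
from h import *
im=ctrl.capture('wrist')[210:270,255:305,::-1];im=np.clip(im.astype(float)*2.5,0,255).astype(np.uint8);cv2.imwrite('pics/z.png',cv2.resize(im,None,fx=10,fy=10,interpolation=0))
c=cam('wrist');
for h in(.0,.001,.002,.006,.007):print(h,[np.round(proj(c,[.5628+.008*np.cos(.433),.2803+.008*np.sin(.433),.06+h])[0],1)])
"
```

```text
0.0 [array([280.9, 222.3])]
0.001 [array([280.9, 222.8])]
0.002 [array([280.9, 223.3])]
0.006 [array([280.9, 225.5])]
0.007 [array([280.9, 226.1])]
```

View pics/z.png

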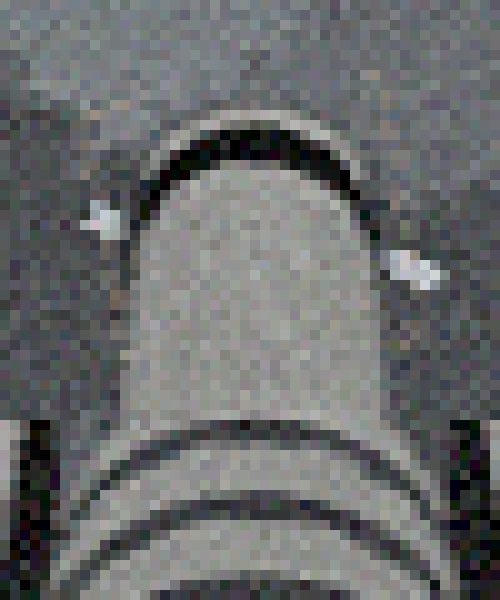

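Call:
{"name": "play_rows", "arguments": {"increments": [[[215,0,0,-0.0007,0],[215,0,0,-0.0007,0],[215,0,0,-0.0007,0],[215,0,0,-0.0007,0],[215,0,0,-0.0007,0],[215,0,0,-0.0007,0]]]}}

```text
clock: 24.95
eef_pos: [0.5626, 0.2803, 0.1272]
ee_rot: [0.0, 0.977, 0.215, -0.0]
force: [0.1, -1.1, -1.7]
gripper_width: 0.0209
```

```bash
python3 -c "
from h import *
go([.5625,.2802,.127],24.8)
a=ctrl.capture('scene')[:,:,::-1];b=ctrl.capture('top')[:,:,::-1]
cv2.imwrite('pics/end.png',np.hstack([cv2.resize(a[180:260,220:320],None,fx=4,fy=4),cv2.resize(b[170:250,240:340],None,fx=4,fy=4)]))
cv2.imwrite('pics/endtop.png',b)
"
```

```text
t 24.95 pos [0.5626 0.2803 0.1272] yaw 24.86 q6 1.49 tilt [-0.0001 -0.    ] F [ 0.1 -1.1 -1.7] w 0.0209
  shift [-0.0001  0.      0.0002] twist 0.001
```

View pics/end.png

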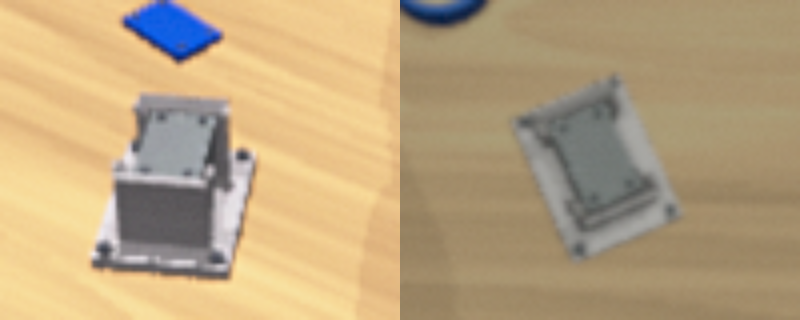

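View pics/endtop.png

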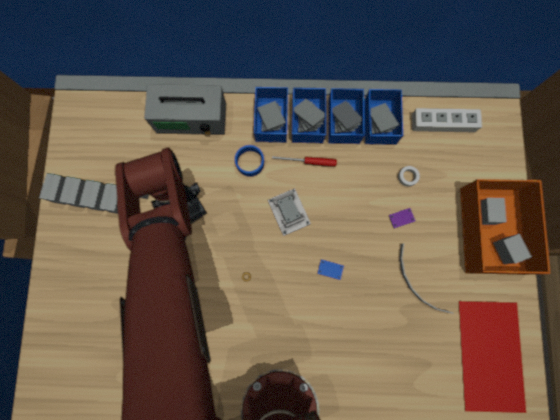

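The cover lies flat in the nest (around pixel 289,211 in the top view), the rod is held about 31 mm up, and nothing else has moved.

```bash
python3 -c "
from rig import ctrl
print(ctrl.finish_job())"
```

```text
the job is handed in; nothing more can be done
None
```

I handed the job in at about 25 s of the 72 s allowed, with the rod still gripped and held up; `finish_job()` gave no verdict.

- **Frame:** I laid it on the detector, lowering it until the force showed contact before letting go. Its height at contact matched the expected 40 mm, and the connector was in the window.
- **Cover:** I laid it on the frame the same way, and its height at contact matched the expected 50 mm. The wrist, scene and top pictures show it flat inside the nest.
- **Source rod:** I gripped the knob centrally, with side forces of about 1 N, and drew it straight up 31.3 mm by the measured tool height. A wrist picture taken at about 30.5 mm, before the last 0.7 mm of lift, showed the whole dark band with a sliver of what looked like shaft below it. That leaves about 19 mm of rod in the bore.
- **Other things on the bench:** all appear unmoved in the last top picture.

**Checks that disagreed or failed:**
- The top camera and the wrist camera differed by 1 to 4 mm on positions, so I relied on the close wrist views.
- The network missed the grey cover in one picture and did not find it in the nest afterwards, so I checked the cover there by eye.
- The frame may sit about 1 mm off the pocket's centre, within the 2 mm of play. It showed a side force of about 3 N as it touched down.

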